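# Set out the purple-capped samples on their colour-coded stands

## Task

Stand each purple-capped sample jar upright inside the dish-shaped stand of the same colour as the disc on its cap, one after another by urgency: yellow first, then green, then white. Set each one down, do not drop it or tip it over, and leave the red-capped jars where they stand.

Things in the scene. Friction and masses are not known exactly. Their poses are not given: they have to be found in the camera images.
- purple_yellow: Task jar: upright round white sample jar with a purple screw cap and a yellow disc (25 mm across) in the middle of the cap top. 75 mm tall; jar 37 mm in diameter, cap 39 mm in diameter and 25 mm high (from 50 to 75 mm up); 50 to 100 g. Loose, stands on the bench. Origin: centre of its underside; z up along its axis.
- purple_green: Task jar: upright round white sample jar with a purple screw cap and a green disc (25 mm across) in the middle of the cap top. 75 mm tall; jar 37 mm in diameter, cap 39 mm in diameter and 25 mm high (from 50 to 75 mm up); 50 to 100 g. Loose, stands on the bench. Origin: centre of its underside; z up along its axis.
- purple_white: Task jar: upright round white sample jar with a purple screw cap and a white disc (25 mm across) in the middle of the cap top. 75 mm tall; jar 37 mm in diameter, cap 39 mm in diameter and 25 mm high (from 50 to 75 mm up); 50 to 100 g. Loose, stands on the bench. Origin: centre of its underside; z up along its axis.
- dish_yellow: Yellow round stand: a shallow open dish fixed to the bench, 68 mm outside and 60 mm inside diameter, 4 mm wall, 16 mm high, inner floor 4 mm above the bench. Origin: centre of its underside; z up.
- dish_green: Green round stand: a shallow open dish fixed to the bench, 68 mm outside and 60 mm inside diameter, 4 mm wall, 16 mm high, inner floor 4 mm above the bench. Origin: centre of its underside; z up.
- dish_white: White round stand: a shallow open dish fixed to the bench, 68 mm outside and 60 mm inside diameter, 4 mm wall, 16 mm high, inner floor 4 mm above the bench. Origin: centre of its underside; z up.
- red_yellow: Not to be moved: the same size and shape of jar as the purple-capped ones, with a yellow disc, but its cap is red. Loose. Origin: centre of its underside; z up along its axis.
- red_green: Not to be moved: the same size and shape of jar as the purple-capped ones, with a green disc, but its cap is red. Loose. Origin: centre of its underside; z up along its axis.
- red_white: Not to be moved: the same size and shape of jar as the purple-capped ones, with a white disc, but its cap is red. Loose. Origin: centre of its underside; z up along its axis.
Things that resemble listed ones, but are neither listed nor needed, are in the scene too. What is shaped like the purple_green but turquoise is not meant.

How it is judged (in metres and radians):
On the way, in this order (a step that is already met when the one before it is completed fails the run):
1. the purple-capped jar with the yellow disc stands released in the yellow dish (horizontal distance between purple_yellow and dish_yellow below 0.014 m and z of purple_yellow in the frame of dish_yellow between 0 and 0.008 m and angle between purple_yellow's own z axis and vertical below 0.1 rad and linear speed of purple_yellow below 0.03 m/s and contact force between the fingers and purple_yellow below 0.2 N), for 0.2 s.
2. the purple-capped jar with the green disc stands released in the green dish (horizontal distance between purple_green and dish_green below 0.014 m and z of purple_green in the frame of dish_green between 0 and 0.008 m and angle between purple_green's own z axis and vertical below 0.1 rad and linear speed of purple_green below 0.03 m/s and contact force between the fingers and purple_green below 0.2 N), for 0.2 s.
3. the purple-capped jar with the white disc stands released in the white dish (horizontal distance between purple_white and dish_white below 0.014 m and z of purple_white in the frame of dish_white between 0 and 0.008 m and angle between purple_white's own z axis and vertical below 0.1 rad and linear speed of purple_white below 0.03 m/s and contact force between the fingers and purple_white below 0.2 N), for 0.2 s.
At the end, for the whole second after the job is handed in: Each of the three purple-capped jars stands released, at rest and upright (within 0.1 rad) on the inner floor of the dish of its disc's colour (axis within 14 mm of the dish's centre, underside less than 8 mm above the dish's underside) (all of step 1 and all of step 2 and all of step 3); the robot touches nothing.
It fails at once if a red-capped jar is displaced by more than 25 mm or tipped (distance of any of red_yellow, red_green, red_white from where it was at the start of the episode above 0.025 m or angle between any of red_yellow, red_green, red_white's own z axis and vertical above 0.5 rad).
It fails at once if a purple-capped jar is tipped over (more than 0.9 rad) (angle between any of purple_yellow, purple_green, purple_white's own z axis and vertical above 0.9 rad).
It fails at once if a purple-capped jar is dropped (faster than 0.7 m/s without the fingers on it: a fall of about 25 mm) ((linear speed of purple_yellow above 0.7 m/s and contact force between the fingers and purple_yellow below 0.05 N) or (linear speed of purple_green above 0.7 m/s and contact force between the fingers and purple_green below 0.05 N) or (linear speed of purple_white above 0.7 m/s and contact force between the fingers and purple_white below 0.05 N)).
It also fails if it takes over 86 s, if anything falls off the work surface, if the arm or the gripper's body presses on something with over 40 N, if the wrist force passes 120 N, or if a joint passes its speed limit or range.

## Robot

A 6-joint arm with a two-finger parallel gripper is mounted at the origin on the work surface. World frame = base frame: x ahead of the robot, y to its left, z up, the work surface at z = 0. Lengths are in mm, angles in rad, forces in N, time in s.
With the tool pointing down it reaches from about 275 to 750 mm from the base axis. Payload 10.2 kg.
Tool frame: the origin (TCP) lies where the fingers leave the gripper's body, on its centre line; the fingertips stand 73 mm ahead of it and the grasp point (between the pads) lies 54 mm ahead of it (ctrl.tip_extent is the z of the fingertips in the tool frame, in mm); z points along the fingers, y is the line along which they close (so a half turn about z gives the same grasp; the last joint's range is limited). The gripper opens to 85 mm and grips with 20 to 120 N. Pads are 22 mm wide; open, the fingers measure 114 mm over their backs; the gripper's body (76 mm by 85 mm) begins 54 mm behind the grasp point. The pads swing forward as they close: fully open they stand 13 mm farther back than shut.
Start: joints at [-0.223, 0.313, 1.498, -0, 1.331, -0.223], TCP at [525.006, -0.014, 303.894] pointing down, gripper open.
Joint ranges: [-2.94, 2.94], [-0.97, 2.17], [0.19, 2.56], [-1.23, 4.37], [0.02, 3.11], [-2.88, 2.88]. Speed limits (rad/s): [2.39, 2.39, 3.01, 3.14, 3.14, 3.14].

## Interface

Orientations are given as a unit quaternion [w, x, y, z].
In Python, from rig import readout, cams, order, ctrl gives the robot as it stands.
- The arm moves only by the tool nudge_tcp, called after "Call:" by a JSON object that holds its "op" and its "data", one argument or row to a line. Schema: {"type":"object","properties":{"motion":{"type":"array","items":{"type":"number"},"minItems":6,"maxItems":48},"aperture":{"type":"number"},"squeeze":{"type":"number"},"only":{"type":"string"},"quiet":{"type":"boolean"},"lines":{"type":"string"}},"required":["motion"],"additionalProperties":false}. motion is one flat list of numbers that holds 1 to 8 rows one after another, with no inner brackets; each row has 6 numbers: dx, dy, dz in a scale on which 1.0 is 500 mm, then a rotation vector rx, ry, rz in normalised numbers (1 is pi rad); each row is the pose to reach, as a shift and turn from the pose commanded when the call began, along the tool's axes at that moment; what a row does not reach only later rows make up. A row lasts 1/10 s, in which the tool goes at most 50 mm and 0.15 rad, less where a joint would pass 70% of its speed; a pose out of reach is approached as far as the arm can. aperture is the opening from 0.0 (shut) to 1.0 (fully open), set as the call begins (left out keeps the last). The fingers move at their own pace and stop on an object; squeeze is the grip in N (left out, the last holds). Time passes only in rows, so rows that do not move let the fingers close. The tool returns the time, the measured TCP pose, the force, the opening and the grip force at its end. only (a regular expression) keeps the lines of the reply that match it, lines (a string "A,B") keeps lines A to B, and quiet returns only ok. A shift or turn number past 1, either way, is cut back to 1. Input that does not fit is refused with a message, and nothing moves.
- readout.sense(): the state, without advancing time (a new reading comes with each control period).
- cams.capture(name): name is "scene" or "side" or "wrist"; returns (picture, depth): 480x640x3 uint8, red, green, blue; 480x640 float32, mm along the optical axis (not along the pixel's ray), 0 where there is no reading.
- cams.calibration(name): a dict with "fx", "fy", "cx", "cy" (pixels), "position" and "attitude" of the camera in the world. Camera axes: x right, y down, z forward; pixel columns grow to the right and rows downward; lengths in mm; the calibration is good to about 2 mm. The wrist camera is an equidistant fisheye: a pixel r from the principal point sees the ray r / f radians off the axis. A picture is of the moment at which its call begins: read the wrist's pose just before it. calibration takes no time and is no camera call; for the wrist camera it gives the pose at the moment of the call.
- order.finish_job(): hands the job in; it is judged then, once.
Trained networks look in the newest picture that a camera, given by its name, has taken for a name from the list of things; names that differ only in an ending like _2 or _b are one class to them, and where a whole thing is asked for, a point or a joint stands for the part that bears it (a point fixed in the world has none). Each returns a list of dicts, best first, with "p" (0 to 1); they miss things now and then, are a little off and sometimes report something else, mostly with a low value. They report only what shows in the picture. A call takes as long as a camera call. They do not tell look-alikes from the thing itself.
- cams.trace(target, camera): "pixels" (480x640 bool, what is visible of it) and "bbox" ([left, top, right, bottom] in pixels, round what is visible of it).
- cams.spot_point(target, camera): "uv" ([column, row] in pixels: a listed point, or the origin of a listed thing).
The state is a dict: "time_s": time; "joints": joint angles; "dq": joint speeds; "tau": joint torques, N m; "eef_pos": TCP position; "ee_rot": TCP orientation; "force": force on the tool from outside, world axes, zero at the start; "wrist_torque": the same for the moment, N m; "grip_width": opening from 0.0 (shut) to 1.0 (fully open); "grip_force": force on a finger pad.
Only numpy, scipy, OpenCV 4.12 (cv2) and the standard library are available. Lean on these libraries where they do the work, as an engineer would, in place of code of your own. Each camera call takes 0.05 s, during which the arm holds its last target. There are 200 camera calls.

## Working session

There is one attempt and no reset: what is moved stays moved. The work goes in short steps, Python scripts to look and compute and a tool call to move; the robot and the scene stay as the last step left them, time stands still between calls to the robot, and variables do not carry over. Pictures are saved under pics/ and viewed, at most 14 in all, crops included, and the job is handed in when it is done.

```bash
ls; mkdir -p pics
```

Run:
```python
from rig import readout,cams
import cv2
for n in ("scene","side"):
    p,d=cams.capture(n); cv2.imwrite(f"pics/{n}0.png",p[:,:,::-1]); print(cams.calibration(n))
s=readout.sense();print(s)
```

```text
pics
{'fx': 613.6890482504158, 'fy': 613.6890482504158, 'cx': 322.0885908152729, 'cy': 244.04820874360706, 'position': array([1145.23171538, -613.97372516,  945.3270401 ]), 'attitude': array([-0.35020148,  0.8504748 ,  0.36411287, -0.14653793])}
{'fx': 460.6990555881408, 'fy': 460.6990555881408, 'cx': 321.7799766672954, 'cy': 240.95785249956546, 'position': array([318.7564755 , 601.36898799, 548.49011422]), 'attitude': array([ 0.08456358, -0.14948225,  0.88540522, -0.43192783])}
{'time_s': 0.1, 'joints': array([-2.23413913e-01,  3.13428345e-01,  1.49834986e+00, -1.60181109e-05,
        1.33095809e+00, -2.23399597e-01]), 'dq': array([ 4.44771110e-05, -1.67750654e-03, -2.73485192e-03,  8.10422171e-04,
        1.97894008e-04, -4.74917377e-04]), 'tau': array([ 2.30574413e-03, -4.12899542e+01, -2.60142785e+01, -1.81123951e-04,
        3.02137116e-03,  1.15447833e-05]), 'eef_pos': array([5.24866180e+02, 8.01928798e-03, 3.03378928e+02]), 'ee_rot': array([-4.79725716e-04,  7.07110379e-01,  7.07102952e-01, -3.11288894e-04]), 'force': array([-0.34700714,  0.14787197, -0.10743819]), 'wrist_torque': array([-0.01026472,  0.00824589, -0.02475089]), 'grip_force': 0.0, 'grip_width': 0.9969467438576581}
```

View pics/scene0.png

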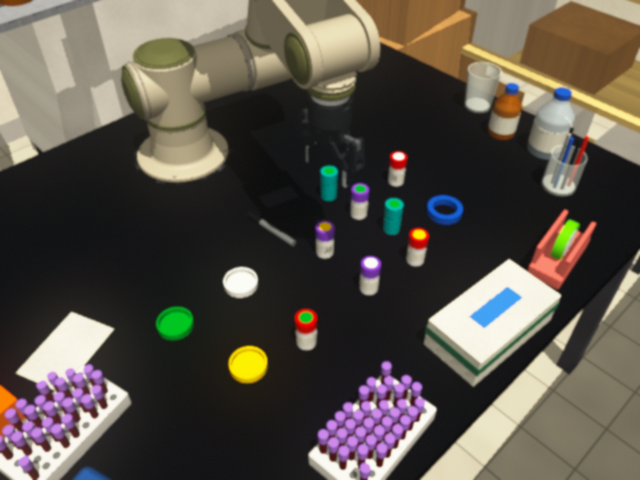

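View pics/side0.png

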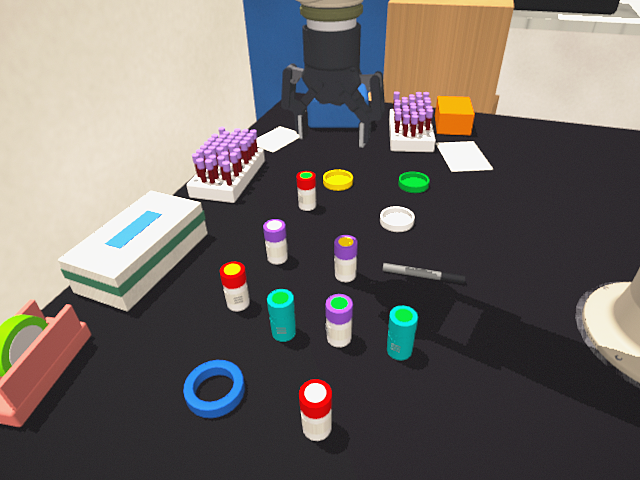

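The scene view shows the purple jars at yellow (325,238), green (360,200) and white (370,275). The dishes are at yellow (248,364), green (175,323) and white (240,282). The red jars are at (306,328), (417,246) and (398,168), and the turquoise look-alikes at (329,182) and (393,215). The side view shows the same layout clearly.

Create h.py:
```python
import numpy as np,cv2
from rig import readout,cams
from scipy.spatial.transform import Rotation as R
def rot(q): return R.from_quat(np.r_[q[1:],q[0]])
def rays(n,uv,c=None):
    c=c or cams.calibration(n); uv=np.atleast_2d(uv).astype(float)
    x=np.c_[(uv[:,0]-c["cx"])/c["fx"],(uv[:,1]-c["cy"])/c["fy"]]
    if n=="wrist":
        r=np.linalg.norm(x,axis=1)+1e-12
        d=np.c_[x*(np.sin(r)/r)[:,None],np.cos(r)]
    else: d=np.c_[x,np.ones(len(x))]
    return c["position"],rot(c["attitude"]).apply(d)
def plane(n,uv,z,c=None):
    o,d=rays(n,uv,c); return (o+d*((z-o[2])/d[:,2])[:,None])[:,:2]
def blob(p,seed,tol=28):
    m=np.zeros((482,642),np.uint8)
    cv2.floodFill(p.copy(),m,tuple(seed),0,(tol,)*3,(tol,)*3,4|cv2.FLOODFILL_MASK_ONLY|cv2.FLOODFILL_FIXED_RANGE|(255<<8))
    v,u=np.nonzero(m[1:-1,1:-1]); return np.c_[u,v]
def cloud(n,d,c=None):
    v,u=np.nonzero(d>0); uv=np.c_[u,v]
    o,r=rays(n,uv,c)   # pinhole: depth along axis, ray z=1 in camera
    return o+r*d[v,u][:,None]
```

Run:
```python
from h import *
S={"scene":dict(pY=(325,228),pG=(360,189),pW=(371,263),rY=(418,234),rG=(306,317),rW=(398,157),tA=(329,171),tB=(394,203)),
"side":dict(pY=(346,242),pG=(339,303),pW=(274,225),rY=(233,269),rG=(306,175),rW=(315,393),tA=(403,315),tB=(281,297))}
D={"scene":dict(dY=(248,364),dG=(175,323),dW=(240,282)),"side":dict(dY=(338,180),dG=(414,182),dW=(397,218))}
for n in S:
    p,d=cams.capture(n); P=cloud(n,d)
    for k,s in S[n].items():
        b=blob(p,s); a=plane(n,s,75)[0]; xy=plane(n,b,75)
        q=P[(np.hypot(*(P[:,:2]-a).T)<26)&(P[:,2]>69)&(P[:,2]<82)]
        print(n,k,len(b),xy.mean(0).round(1),'ext',np.ptp(xy,axis=0).round(0),'depth',len(q),((q.min(0)+q.max(0))/2).round(1) if len(q) else '')
    for k,s in D[n].items():
        a=plane(n,s,10)[0]
        q=P[(np.hypot(*(P[:,:2]-a).T)<50)&(P[:,2]>11)&(P[:,2]<24)]
        c,r=cv2.minEnclosingCircle(q[:,:2].astype(np.float32)) if len(q) else (0,0)
        b=blob(p,s,60);c2,r2=cv2.minEnclosingCircle(plane(n,b,16).astype(np.float32))
        print(n,k,len(q),np.round(c,1),round(r,1),'fill',np.round(c2,1),round(r2,1))
```

```text
scene pY 49 [495.1  23.8] ext [19. 17.] depth 224 [498.8  20.8  75.4]
scene pG 26 [461.8 162.1] ext [15. 14.] depth 188 [466.5 160.9  74.5]
scene pW 90 [629.3  17.2] ext [22. 23.] depth 262 [632.3  15.4  74.5]
scene rY 63 [643.  146.1] ext [20. 21.] depth 236 [644.7 143.9  74.6]
scene rG 58 [ 640.2 -164. ] ext [16. 16.] depth 323 [ 641.6 -165.4   74.4]
scene rW 40 [442.4 311.1] ext [20. 20.] depth 159 [446.  307.2  75. ]
scene tA 27 [370.  156.3] ext [16. 15.] depth 175 [374.  154.6  75. ]
scene tB 35 [545.7 180.2] ext [16. 16.] depth 204 [549.4 176.8  74.7]
scene dY 288 [ 609.5 -276.6] 35.0 fill [ 610.7 -277. ] 35.7
scene dG 274 [ 442.5 -319.4] 36.3 fill [ 443.6 -319.3] 35.3
scene dW 233 [ 447.7 -164. ] 36.7 fill [ 449.6 -165.3] 37.5
side pY 90 [496.3  18.8] ext [22. 20.] depth 329 [496.4  20.2  74.4]
side pG 134 [462.9 157.2] ext [22. 22.] depth 498 [462.4 158.9  74.2]
side pW 111 [630.5  12.2] ext [25. 27.] depth 283 [629.5  15.   74.2]
side rY 142 [644.5 141. ] ext [25. 26.] depth 395 [643.8 143.   74.2]
side rG 42 [ 641.2 -169. ] ext [21. 19.] depth 195 [ 639.4 -164.9   74.3]
side rW 327 [443.7 306.4] ext [25. 26.] depth 829 [443.7 307.9  74.2]
side tA 163 [371.  151.4] ext [23. 23.] depth 542 [370.8 153.1  74. ]
side tB 138 [547.4 174.7] ext [23. 23.] depth 483 [546.7 176.2  74.2]
side dY 217 [ 607.3 -278.3] 36.5 fill [ 606.2 -270.8] 45.4
side dG 217 [ 441.7 -321.1] 36.1 fill [ 440.5 -322.7] 35.3
side dW 277 [ 446.1 -166.1] 35.2 fill [ 447.1 -159.7] 43.7
```

Careful with the scale: shifts go in shares of 500 mm and turns go in shares of pi rad. That gives: 150 mm / 500 = 0.3, 120 mm / 500 = 0.24.

Call:
{"op": "nudge_tcp", "data": {
  "motion": [0.02,-0.03,0,0,0,0,0.042,-0.056,0,0,0,0,0.042,-0.056,0.08,0,0,0,0.042,-0.056,0.16,0,0,0,0.042,-0.056,0.24,0,0,0,0.042,-0.056,0.3,0,0,0,0.042,-0.056,0.3,0,0,0,0.042,-0.056,0.3,0,0,0],
  "aperture": 0.75,
  "squeeze": 30
}}

```text
time_s: 1.0
eef_pos: [497.4, 20.9, 154.7]
ee_rot: [0.0, 0.707, 0.707, 0.0]
force: [-0.0, 0.0, 0.2]
grip_width: 0.746
grip_force: 0.0
```

Run:
```python
from h import *
for n in ("side","wrist"):
    p,d=cams.capture(n); cv2.imwrite(f"pics/{n}1.png",p[:,:,::-1])
```

```text
(no output)
```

View pics/side1.png

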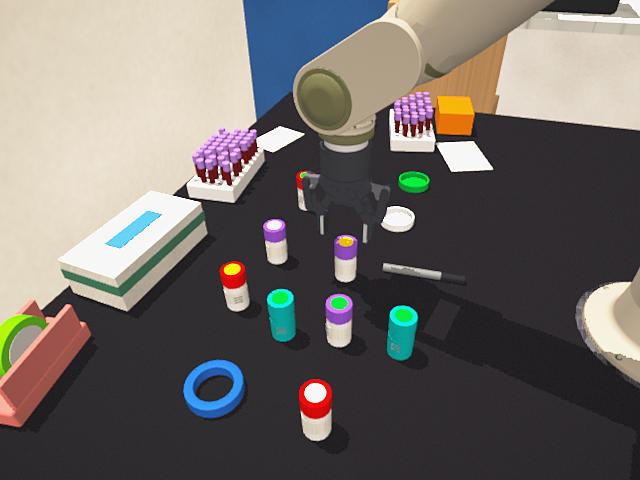

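View pics/wrist1.png

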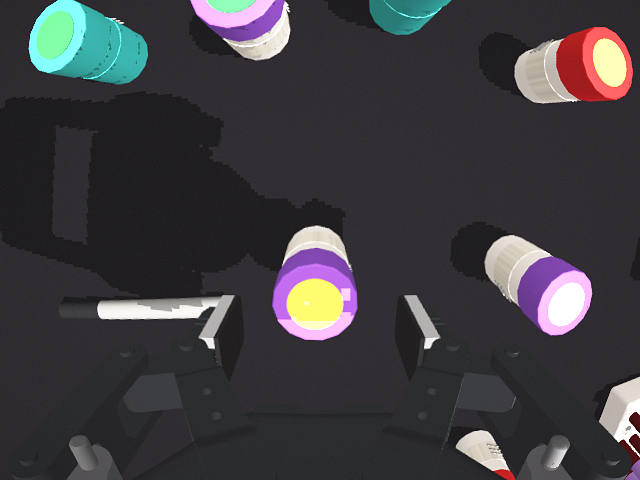

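The gripper is centred over the yellow-disc jar: wrist view (315,300) lies between the pads at 220 and 420. I'll descend and grip.

In the tool's units: 46 mm / 500 = 0.092, 35 mm / 500 = 0.07.

Call:
{"op": "nudge_tcp", "data": {
  "motion": [0,-0.001,0.04,0,0,0,0,-0.001,0.07,0,0,0,0,-0.001,0.092,0,0,0,0,-0.001,0.092,0,0,0,0,-0.001,0.092,0,0,0]
}}

```text
time_s: 1.6
eef_pos: [497.0, 20.9, 108.8]
ee_rot: [0.001, 0.707, 0.707, 0.0]
force: [-0.5, -0.8, -0.7]
grip_width: 0.751
grip_force: 0.0
```

Call:
{"op": "nudge_tcp", "data": {
  "motion": [0,0,0,0,0,0,0,0,0,0,0,0,0,0,0,0,0,0,0,0,0,0,0,0,0,0,0,0,0,0,0,0,0,0,0,0,0,0,0,0,0,0,0,0,0,0,0,0],
  "aperture": 0,
  "squeeze": 30
}}

```text
time_s: 2.4
eef_pos: [496.8, 20.9, 108.7]
ee_rot: [0.001, 0.707, 0.707, 0.0]
force: [-1.1, -0.0, 6.6]
grip_width: 0.447
grip_force: 29.6
```

Call:
{"op": "nudge_tcp", "data": {
  "motion": [0,0,-0.02,0,0,0,0,0,-0.06,0,0,0,0,0,-0.12,0,0,0,0,0,-0.18,0,0,0,0,0,-0.22,0,0,0,0,0,-0.24,0,0,0,0,0,-0.24,0,0,0]
}}

```text
time_s: 3.1
eef_pos: [496.7, 21.0, 229.0]
ee_rot: [0.001, 0.707, 0.707, 0.001]
force: [0.0, 0.3, -0.3]
grip_width: 0.451
grip_force: 30.2
```

In the tool's units: -280 mm / 500 = -0.56, -250 mm / 500 = -0.5.

Call:
{"op": "nudge_tcp", "data": {
  "motion": [-0.03,0.01,0,0,0,0,-0.1,0.038,0,0,0,0,-0.18,0.068,0,0,0,0,-0.26,0.098,0,0,0,0,-0.34,0.128,0,0,0,0,-0.42,0.158,0,0,0,0,-0.5,0.188,0,0,0,0,-0.56,0.21,0,0,0,0]
}}

```text
time_s: 3.9
eef_pos: [601.3, -262.5, 225.8]
ee_rot: [-0.001, 0.708, 0.707, -0.0]
force: [-0.1, 0.4, -1.0]
grip_width: 0.45
grip_force: 30.2
```

Call:
{"op": "nudge_tcp", "data": {
  "motion": [-0.026,0.01,0,0,0,0,-0.037,0.014,0,0,0,0,-0.037,0.014,0.04,0,0,0,-0.037,0.014,0.1,0,0,0,-0.037,0.014,0.14,0,0,0,-0.037,0.014,0.16,0,0,0,-0.037,0.014,0.16,0,0,0,-0.037,0.014,0.16,0,0,0]
}}

```text
time_s: 4.7
eef_pos: [608.7, -277.6, 148.7]
ee_rot: [0.001, 0.707, 0.707, 0.0]
force: [0.5, -0.4, 0.4]
grip_width: 0.451
grip_force: 30.3
```

Run:
```python
from h import *
p,d=cams.capture("wrist"); cv2.imwrite("pics/w2.png",p[:,:,::-1])
```

```text
(no output)
```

View pics/w2.png

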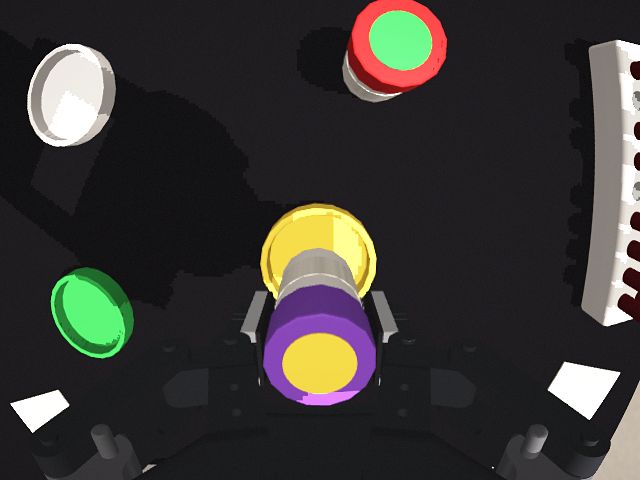

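The jar at (320,340) hangs in line with the yellow dish at (318,258). Next I'll lower and release.

In the tool's units: 35.5 mm / 500 = 0.071, 33 mm / 500 = 0.066.

Call:
{"op": "nudge_tcp", "data": {
  "motion": [0,0,0.02,0,0,0,0,0,0.04,0,0,0,0,0,0.056,0,0,0,0,0,0.066,0,0,0,0,0,0.071,0,0,0,0,0,0.071,0,0,0,0,0,0.071,0,0,0]
}}

```text
time_s: 5.45
eef_pos: [608.5, -277.7, 112.8]
ee_rot: [0.0, 0.707, 0.707, -0.0]
force: [-2.9, -0.2, 3.1]
grip_width: 0.445
grip_force: 30.5
```

Call:
{"op": "nudge_tcp", "data": {
  "motion": [0,0,0,0,0,0,0,0,0,0,0,0,0,0,0,0,0,0,0,0,0,0,0,0,0,0,0,0,0,0,0,0,0,0,0,0],
  "aperture": 0.75
}}

```text
time_s: 6.05
eef_pos: [608.5, -277.5, 112.4]
ee_rot: [-0.0, 0.707, 0.707, 0.0]
force: [-0.0, 1.2, 0.1]
grip_width: 0.751
grip_force: 0.0
```

Call:
{"op": "nudge_tcp", "data": {
  "motion": [0,0,-0.03,0,0,0,0,0,-0.09,0,0,0,0,0,-0.17,0,0,0,0,0,-0.23,0,0,0,0,0,-0.26,0,0,0,0,0,-0.26,0,0,0]
}}

```text
time_s: 6.65
eef_pos: [609.0, -277.8, 246.2]
ee_rot: [0.003, 0.707, 0.707, 0.001]
force: [0.5, 0.4, 0.1]
grip_width: 0.753
grip_force: 0.0
```

Run:
```python
from h import *
p,d=cams.capture("wrist"); cv2.imwrite("pics/w3.png",p[:,:,::-1])
```

```text
(no output)
```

View pics/w3.png

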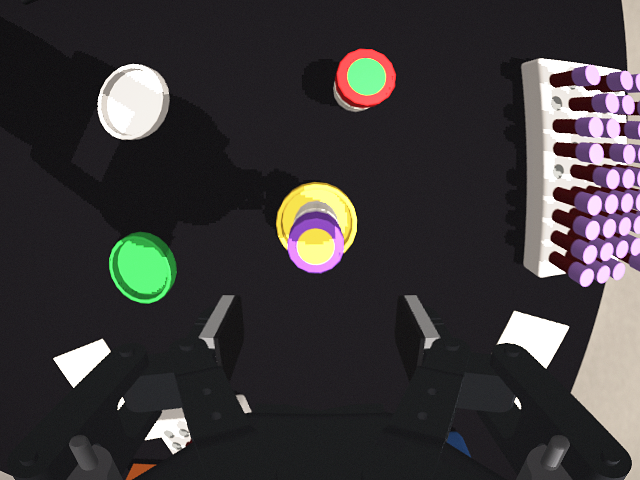

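The jar at (316,240) stands upright in the yellow dish (316,225). Next is the green-disc jar.

In the tool's units: 345 mm / 500 = 0.69, 300 mm / 500 = 0.6.

Call:
{"op": "nudge_tcp", "data": {
  "motion": [0.06,-0.02,0,0,0,0,0.15,-0.05,0,0,0,0,0.24,-0.08,0,0,0,0,0.33,-0.11,0,0,0,0,0.42,-0.14,0,0,0,0,0.51,-0.17,0,0,0,0,0.6,-0.2,0,0,0,0,0.69,-0.23,0,0,0,0],
  "aperture": 0.7
}}

```text
time_s: 7.5
eef_pos: [492.1, 69.1, 241.5]
ee_rot: [-0.001, 0.707, 0.707, -0.001]
force: [0.4, 0.6, 0.9]
grip_width: 0.699
grip_force: 0.0
```

Call:
{"op": "nudge_tcp", "data": {
  "motion": [0.09,-0.03,0,0,0,0,0.15,-0.05,0,0,0,0,0.184,-0.06,0,0,0,0,0.184,-0.06,0,0,0,0,0.184,-0.06,0.06,0,0,0,0.184,-0.06,0.12,0,0,0,0.184,-0.06,0.15,0,0,0,0.184,-0.06,0.15,0,0,0]
}}

```text
time_s: 8.3
eef_pos: [462.6, 158.5, 165.1]
ee_rot: [-0.002, 0.707, 0.707, -0.002]
force: [-0.5, 0.0, 0.6]
grip_width: 0.704
grip_force: 0.0
```

Run:
```python
from h import *
p,d=cams.capture("wrist"); cv2.imwrite("pics/w4.png",p[:,:,::-1])
```

```text
(no output)
```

View pics/w4.png

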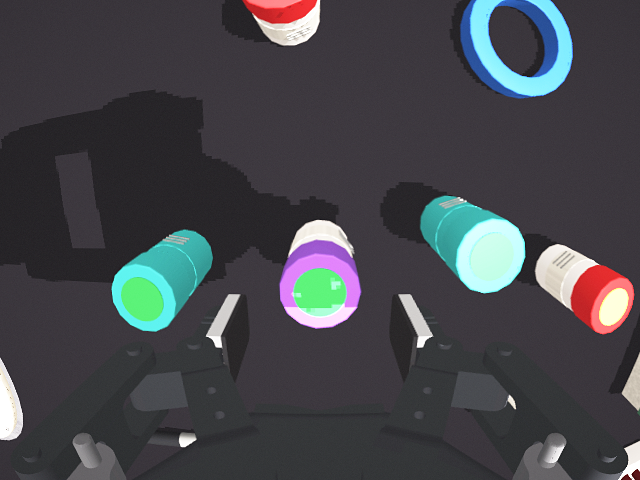

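The purple and green jar (320,290) is centred between the pads, with the turquoise jars clear of the fingers. Descending to grip.

In the tool's units: 56 mm / 500 = 0.112, 48 mm / 500 = 0.096.

Call:
{"op": "nudge_tcp", "data": {
  "motion": [0.002,0.001,0.04,0,0,0,0.002,0.001,0.07,0,0,0,0.002,0.001,0.096,0,0,0,0.002,0.001,0.112,0,0,0,0.002,0.001,0.112,0,0,0,0.002,0.001,0.112,0,0,0]
}}

```text
time_s: 8.95
eef_pos: [464.4, 160.4, 112.1]
ee_rot: [0.0, 0.707, 0.707, 0.0]
force: [0.6, 0.4, 0.8]
grip_width: 0.7
grip_force: 0.0
```

Call:
{"op": "nudge_tcp", "data": {
  "motion": [0,0,0,0,0,0,0,0,0,0,0,0,0,0,0,0,0,0,0,0,0,0,0,0,0,0,0,0,0,0,0,0,0,0,0,0,0,0,0,0,0,0,0,0,0,0,0,0],
  "aperture": 0,
  "squeeze": 30
}}

```text
time_s: 9.75
eef_pos: [464.3, 160.6, 112.1]
ee_rot: [0.0, 0.707, 0.707, 0.0]
force: [-1.8, -0.7, 6.8]
grip_width: 0.448
grip_force: 29.6
```

Call:
{"op": "nudge_tcp", "data": {
  "motion": [0,0,-0.02,0,0,0,0,0,-0.06,0,0,0,0,0,-0.12,0,0,0,0,0,-0.18,0,0,0,0,0,-0.22,0,0,0,0,0,-0.24,0,0,0,0,0,-0.24,0,0,0]
}}

```text
time_s: 10.45
eef_pos: [464.2, 160.5, 232.5]
ee_rot: [0.001, 0.707, 0.707, 0.001]
force: [1.0, -0.6, -0.8]
grip_width: 0.448
grip_force: 30.2
```

In the tool's units: -320 mm / 500 = -0.64, -275 mm / 500 = -0.55.

Call:
{"op": "nudge_tcp", "data": {
  "motion": [-0.03,-0.002,0,0,0,0,-0.1,-0.004,0,0,0,0,-0.19,-0.008,0,0,0,0,-0.28,-0.012,0,0,0,0,-0.37,-0.016,0,0,0,0,-0.46,-0.02,0,0,0,0,-0.55,-0.024,0,0,0,0,-0.64,-0.028,0,0,0,0]
}}

```text
time_s: 11.25
eef_pos: [449.2, -161.2, 230.2]
ee_rot: [-0.001, 0.707, 0.707, -0.0]
force: [0.7, 0.3, -0.1]
grip_width: 0.452
grip_force: 30.2
```

Call:
{"op": "nudge_tcp", "data": {
  "motion": [-0.09,-0.004,0,0,0,0,-0.18,-0.008,0,0,0,0,-0.25,-0.012,0,0,0,0,-0.296,-0.014,0,0,0,0,-0.32,-0.015,0,0,0,0,-0.32,-0.015,0.05,0,0,0,-0.32,-0.015,0.11,0,0,0,-0.32,-0.015,0.16,0,0,0]
}}

```text
time_s: 12.05
eef_pos: [442.2, -318.4, 149.3]
ee_rot: [-0.001, 0.707, 0.707, 0.0]
force: [-0.3, 0.5, -1.2]
grip_width: 0.451
grip_force: 30.2
```

Call:
{"op": "nudge_tcp", "data": {
  "motion": [0,0,0,0,0,0,0,0,0,0,0,0]
}}

```text
time_s: 12.25
eef_pos: [442.7, -319.1, 151.6]
ee_rot: [-0.0, 0.707, 0.707, 0.0]
force: [0.1, -0.5, 0.3]
grip_width: 0.447
grip_force: 30.3
```

Run:
```python
from h import *
p,d=cams.capture("wrist"); cv2.imwrite("pics/w5.png",p[:,:,::-1])
```

```text
(no output)
```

View pics/w5.png

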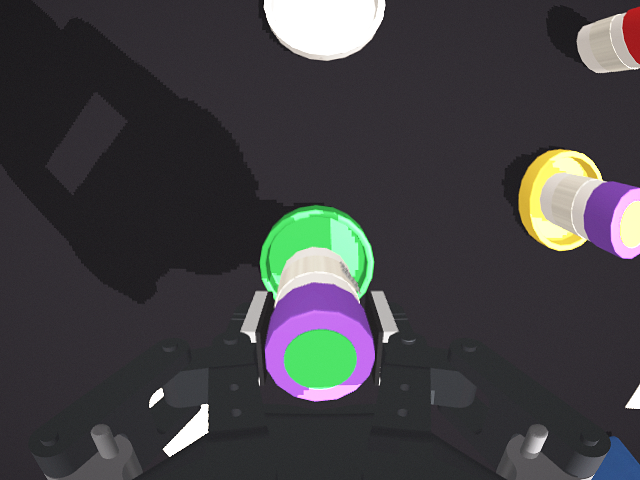

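The jar (320,340) is in line with the green dish (317,258), and the yellow jar still stands in its dish. Lower by about 36 mm and release.

In the tool's units: 35.5 mm / 500 = 0.071, 33 mm / 500 = 0.066.

Call:
{"op": "nudge_tcp", "data": {
  "motion": [0,0,0.02,0,0,0,0,0,0.04,0,0,0,0,0,0.056,0,0,0,0,0,0.066,0,0,0,0,0,0.071,0,0,0,0,0,0.071,0,0,0,0,0,0.071,0,0,0]
}}

```text
time_s: 13.0
eef_pos: [442.5, -319.7, 116.2]
ee_rot: [0.0, 0.707, 0.707, -0.0]
force: [-1.0, 1.0, 3.5]
grip_width: 0.452
grip_force: 30.9
```

Call:
{"op": "nudge_tcp", "data": {
  "motion": [0,0,0,0,0,0,0,0,0,0,0,0,0,0,0,0,0,0,0,0,0,0,0,0,0,0,0,0,0,0,0,0,0,0,0,0],
  "aperture": 0.75
}}

```text
time_s: 13.6
eef_pos: [442.5, -319.5, 115.9]
ee_rot: [-0.0, 0.707, 0.707, -0.0]
force: [-0.2, -0.1, -0.2]
grip_width: 0.751
grip_force: 0.0
```

Call:
{"op": "nudge_tcp", "data": {
  "motion": [0,0,-0.03,0,0,0,0,0,-0.09,0,0,0,0,0,-0.17,0,0,0,0,0,-0.23,0,0,0,0,0,-0.26,0,0,0,0,0,-0.26,0,0,0]
}}

```text
time_s: 14.2
eef_pos: [442.9, -319.9, 247.9]
ee_rot: [0.002, 0.707, 0.707, -0.0]
force: [0.4, -0.5, -0.0]
grip_width: 0.748
grip_force: 0.0
```

Run:
```python
from h import *
p,d=cams.capture("wrist"); cv2.imwrite("pics/w6.png",p[:,:,::-1])
```

```text
(no output)
```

View pics/w6.png

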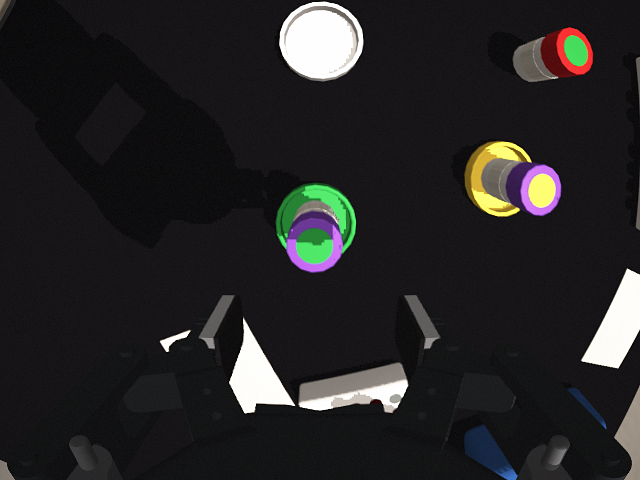

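The green jar (315,240) stands in its dish. Next is the white-disc jar.

In the tool's units: 305 mm / 500 = 0.61, 270 mm / 500 = 0.54.

Call:
{"op": "nudge_tcp", "data": {
  "motion": [0.06,0.034,0,0,0,0,0.14,0.078,0,0,0,0,0.22,0.122,0,0,0,0,0.3,0.168,0,0,0,0,0.38,0.212,0,0,0,0,0.46,0.258,0,0,0,0,0.54,0.302,0,0,0,0,0.61,0.342,0,0,0,0]
}}

```text
time_s: 15.05
eef_pos: [613.9, -12.2, 244.0]
ee_rot: [-0.001, 0.707, 0.707, -0.001]
force: [1.0, -0.9, 0.9]
grip_width: 0.751
grip_force: 0.0
```

Call:
{"op": "nudge_tcp", "data": {
  "motion": [0.04,0.022,0,0,0,0,0.059,0.034,0,0,0,0,0.059,0.034,0,0,0,0,0.059,0.034,0.07,0,0,0,0.059,0.034,0.13,0,0,0,0.059,0.034,0.17,0,0,0,0.059,0.034,0.17,0,0,0,0.059,0.034,0.17,0,0,0]
}}

```text
time_s: 15.85
eef_pos: [630.5, 13.9, 161.5]
ee_rot: [0.0, 0.708, 0.707, -0.0]
force: [0.8, 0.0, 0.9]
grip_width: 0.753
grip_force: 0.0
```

Run:
```python
from h import *
p,d=cams.capture("wrist"); cv2.imwrite("pics/w7.png",p[:,:,::-1])
```

```text
(no output)
```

View pics/w7.png

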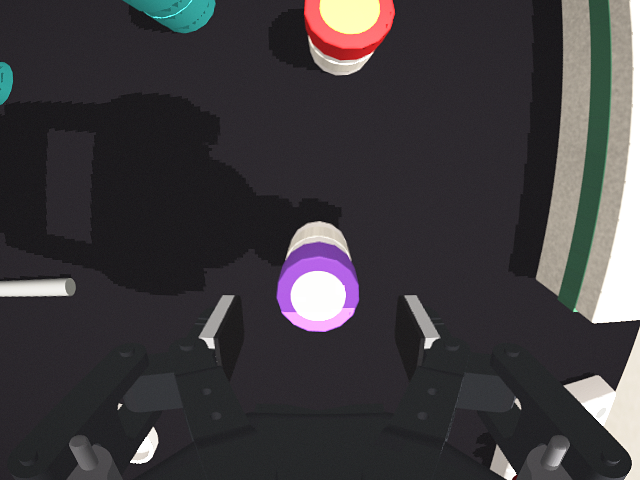

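The white-disc jar (318,290) is centred. I'll grip it and carry it to the white dish at (447.5,-165).

In the tool's units: 51 mm / 500 = 0.102, 46 mm / 500 = 0.092.

Call:
{"op": "nudge_tcp", "data": {
  "motion": [0.002,0,0.04,0,0,0,0.002,0,0.07,0,0,0,0.002,0,0.092,0,0,0,0.002,0,0.102,0,0,0,0.002,0,0.102,0,0,0,0.002,0,0.102,0,0,0]
}}

```text
time_s: 16.5
eef_pos: [630.8, 15.9, 110.5]
ee_rot: [0.0, 0.707, 0.707, 0.0]
force: [0.7, 0.3, 0.6]
grip_width: 0.751
grip_force: 0.0
```

Call:
{"op": "nudge_tcp", "data": {
  "motion": [0,0,0,0,0,0,0,0,0,0,0,0,0,0,0,0,0,0,0,0,0,0,0,0,0,0,0,0,0,0,0,0,0,0,0,0,0,0,0,0,0,0,0,0,0,0,0,0],
  "aperture": 0,
  "squeeze": 30
}}

```text
time_s: 17.3
eef_pos: [630.7, 16.0, 110.5]
ee_rot: [0.0, 0.707, 0.707, 0.0]
force: [-1.5, 0.5, 5.1]
grip_width: 0.451
grip_force: 30.0
```

Call:
{"op": "nudge_tcp", "data": {
  "motion": [0,0,-0.02,0,0,0,0,0,-0.06,0,0,0,0,0,-0.12,0,0,0,0,0,-0.18,0,0,0,0,0,-0.22,0,0,0,0,0,-0.24,0,0,0,0,0,-0.24,0,0,0]
}}

```text
time_s: 18.0
eef_pos: [630.7, 16.0, 231.0]
ee_rot: [0.001, 0.707, 0.707, 0.001]
force: [1.1, 0.2, -1.4]
grip_width: 0.45
grip_force: 30.3
```

Call:
{"op": "nudge_tcp", "data": {
  "motion": [-0.024,-0.024,0,0,0,0,-0.08,-0.08,0,0,0,0,-0.14,-0.14,0,0,0,0,-0.2,-0.202,0,0,0,0,-0.26,-0.262,0,0,0,0,-0.314,-0.316,0,0,0,0,-0.348,-0.352,0,0,0,0,-0.362,-0.366,0,0,0,0]
}}

```text
time_s: 18.8
eef_pos: [446.0, -166.0, 228.9]
ee_rot: [-0.001, 0.708, 0.706, -0.0]
force: [0.3, 0.5, -0.1]
grip_width: 0.449
grip_force: 30.4
```

Call:
{"op": "nudge_tcp", "data": {
  "motion": [0,0,0,0,0,0,0,0,0.05,0,0,0,0,0,0.11,0,0,0,0,0,0.15,0,0,0,0,0,0.16,0,0,0,0,0,0.16,0,0,0,0,0,0.16,0,0,0]
}}

```text
time_s: 19.5
eef_pos: [448.2, -164.9, 150.7]
ee_rot: [0.001, 0.707, 0.707, 0.0]
force: [0.4, 0.6, -0.6]
grip_width: 0.446
grip_force: 30.4
```

Run:
```python
from h import *
p,d=cams.capture("wrist"); cv2.imwrite("pics/w8.png",p[:,:,::-1])
```

```text
(no output)
```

View pics/w8.png

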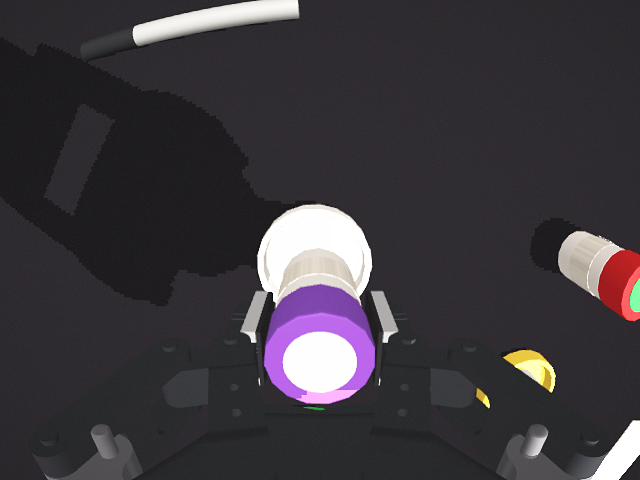

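The jar (320,340) is above the white dish (315,258), about 1–2 mm right of its centre. I'll lower it with a small shift.

Call:
{"op": "nudge_tcp", "data": {
  "motion": [0,-0.002,0.02,0,0,0,0,-0.002,0.04,0,0,0,0,-0.002,0.056,0,0,0,0,-0.002,0.066,0,0,0,0,-0.002,0.072,0,0,0,0,-0.002,0.072,0,0,0,0,-0.002,0.072,0,0,0]
}}

```text
time_s: 20.25
eef_pos: [446.4, -165.1, 114.5]
ee_rot: [-0.0, 0.707, 0.707, -0.0]
force: [-5.3, 1.2, 10.4]
grip_width: 0.449
grip_force: 31.6
```

Call:
{"op": "nudge_tcp", "data": {
  "motion": [0,0,0,0,0,0,0,0,0,0,0,0,0,0,0,0,0,0,0,0,0,0,0,0,0,0,0,0,0,0,0,0,0,0,0,0],
  "aperture": 0.75
}}

```text
time_s: 20.85
eef_pos: [446.5, -165.0, 113.9]
ee_rot: [-0.0, 0.707, 0.707, 0.0]
force: [-0.4, -0.3, 1.1]
grip_width: 0.749
grip_force: 0.0
```

Call:
{"op": "nudge_tcp", "data": {
  "motion": [0,0,-0.03,0,0,0,0,0,-0.09,0,0,0,0,0,-0.17,0,0,0,0,0,-0.23,0,0,0,0,0,-0.26,0,0,0,0,0,-0.26,0,0,0,0,0,-0.26,0,0,0,0,0,-0.26,0,0,0]
}}

```text
time_s: 21.65
eef_pos: [446.2, -164.8, 242.6]
ee_rot: [-0.001, 0.707, 0.707, -0.0]
force: [0.4, -0.1, 0.2]
grip_width: 0.754
grip_force: 0.0
```

Run:
```python
from h import *
p,d=cams.capture("wrist"); cv2.imwrite("pics/w9.png",p[:,:,::-1])
p,d=cams.capture("scene"); P=cloud("scene",d)
for k,a in dict(Y=(608.5,-277.5),G=(442.5,-320),W=(447.5,-165)).items():
    q=P[(np.hypot(*(P[:,:2]-a).T)<35)&(P[:,2]>72)&(P[:,2]<90)]
    print(k,((q.min(0)+q.max(0))/2).round(1),q.std(0)[2])
```

```text
Y [ 609.6 -277.1   78.4] 2.178271942390396
G [ 441.7 -319.3   78.2] 2.075773390577821
W [ 446.7 -165.4   78.3] 2.321553034925814
```

View pics/w9.png

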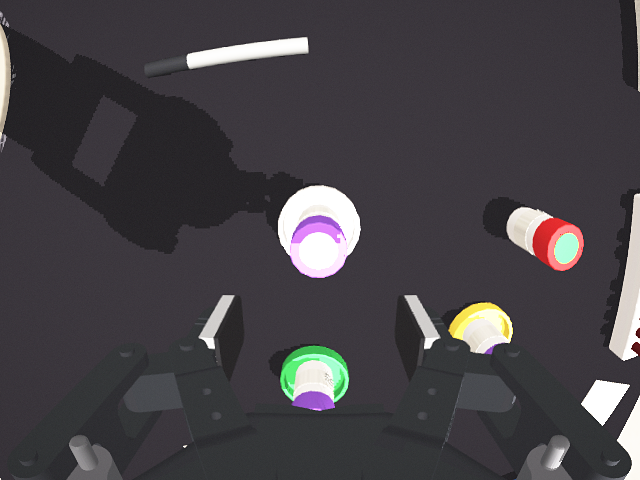

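All three jars stand centred in their dishes: white (318,245), green (314,385) and yellow (485,340). The tops measure about 78–79 mm high, and the gripper is clear.

```bash
python3 -c "
from rig import order
print(order.finish_job())"
```

```text
the job is handed in; nothing more can be done
None
```

The yellow, green and white purple-capped jars were set down in that order, upright in their matching dishes, at about 22 s on the robot's clock; the red-capped jars were not touched, and the job is handed in (the hand-in call returned no verdict).

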